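# Lift the blue-banded mouthpiece with the tongs

## Task

Take the sprung tongs out of their holder, close them on the tube of the clean mouthpiece with the blue band, and lift it off the steel tray without the gripper itself ever touching it. Carry it upright over the middle of the round metal dish and finish there holding it steady in the tongs, its underside at least 10 cm above the counter; leave the other two mouthpieces standing and the dish where it is.

Things in the scene. Friction and masses are not known exactly. Their poses are not given: they have to be found in the camera images.
- tongs: Sprung steel tongs, 100 g, 124 mm tall, standing jaws down in the holder. Origin: midway between the lower tips of the two jaws; z points up to the hinge (its axis, along x, 118 mm above the origin, in a head 12 mm thick); the jaws open and close along y. Pressing the handles together closes the jaws
- tongs_grip (a point): Where to grip the tongs: midway between the two handles, 85 mm above the tongs' origin, axes as the tongs'. Handles: flat, blue-faced, 16 mm wide (x), 56 to 106 mm above the origin, pressed from outside along y. Here 46 mm over both at rest; a spring pushes them apart (5 N at 44 mm, 6 N at 42, 9 N at 36), so pressed below 46 mm the tongs are held, say at 42 mm
- tong_left: The tongs' arm on the tongs' +y side; origin on its hinge. Its jaw, at the lower end, is a blue pad 22 mm wide (x), 5 mm thick, 32 mm tall. Gap between jaws: about 60 mm at rest, 47 mm with the handles at 42 mm, 28 mm with them at 36 mm, when the jaws are parallel and their tips 3 mm lower than at rest
- tong_right: The tongs' arm on the -y side, mirror image of the other; origin on its hinge. About 30 percent of the squeeze on the handles beyond the spring's 9 N reaches the jaws; 30 to 60 N on the handles holds a mouthpiece well
- holder: Fixed dark steel open-topped box, 45 x 95 x 50 mm (x, y, z), walls and floor 5 mm, in which the tongs stand on the floor, their y along its long side; origin at the centre of its underside
- mouth_blue: White plastic mouthpiece with a blue band around the top 12 mm of its tube, on the steel tray, upright on a flat round flange (52 mm across, 5 mm thick) with a tube 28 mm across rising from it to 52 mm in all; 28 to 56 g; origin at the centre of the underside, z up the tube
- mouth_green: The same with a green band, on the steel tray, upright on a flat round flange (52 mm across, 5 mm thick) with a tube 28 mm across rising from it to 52 mm in all; 40 g; origin at the centre of the underside, z up the tube
- mouth_orange: The same with an orange band, on the steel tray, upright on a flat round flange (52 mm across, 5 mm thick) with a tube 28 mm across rising from it to 52 mm in all; 40 g; origin at the centre of the underside, z up the tube
- tray: Fixed steel tray, 200 x 250 mm (x, y), floor 4 mm thick, rim 14 mm high; origin at the centre of its underside. The mouthpieces stand on it at least 95 mm apart, in any order
- dish: Round open steel dish, 130 mm across, 30 mm high, loose, empty; origin at the centre of its underside
There are look-alikes about, which are no part of the job. There is more than one size of the holder; the one meant has the size given above. Leave any yellow look-alike of the dish alone.

How it is judged (in metres and radians):
On the way, in this order (a step that is already met when the one before it is completed fails the run):
1. the tongs are held in the gripper, lifted clear above their holder (z of tongs in the frame of holder above 0.05 m and contact force between the fingers and tongs above 1 N and contact force between tongs and holder below 0.05 N), for 0.1 s.
2. the blue-banded mouthpiece is off the tray, gripped between both arms of the tongs (contact force between mouth_blue and tong_left above 0.3 N and contact force between mouth_blue and tong_right above 0.3 N and contact force between the fingers and tongs above 1 N and z of mouth_blue in the frame of tray above 0.03 m and contact force between mouth_blue and the fingers below 0.05 N and contact force between mouth_blue and the arm below 0.05 N and contact force between mouth_blue and tray below 0.05 N and contact force between mouth_blue and dish below 0.05 N and contact force between mouth_blue and mouth_green below 0.05 N and contact force between mouth_blue and mouth_orange below 0.05 N), for 0.2 s.
At the end, for the whole second after the job is handed in: Blue-banded mouthpiece still (under 3 cm/s) between both squeezed tong arms, touching nothing else; underside over 9.5 cm above the counter, within 45 mm of the dish centre (horizontally), within 0.35 rad of upright; other mouthpieces and dish within 30 mm of their places (contact force between mouth_blue and tong_left above 0.3 N and contact force between mouth_blue and tong_right above 0.3 N and contact force between the fingers and tongs above 1 N and contact force between mouth_blue and the fingers below 0.05 N and contact force between mouth_blue and the arm below 0.05 N and contact force between mouth_blue and tray below 0.05 N and contact force between each of mouth_blue, tongs and dish below 0.05 N and contact force between mouth_blue and mouth_green below 0.05 N and contact force between mouth_blue and mouth_orange below 0.05 N and height (world z) of mouth_blue above 0.095 m and horizontal distance between mouth_blue and dish below 0.045 m and angle between mouth_blue's own z axis and vertical below 0.35 rad and linear speed of mouth_blue below 0.03 m/s and contact force between tongs and holder below 0.05 N and distance of each of mouth_green, mouth_orange, dish from where it was at the start of the episode below 0.03 m and angle between each of mouth_green, mouth_orange's own z axis and vertical below 0.2 rad); the arm keeps its last pose, push and grip.
It fails at once if the gripper or the arm touches the blue-banded mouthpiece (contact force between mouth_blue and the fingers above 0.3 N or contact force between mouth_blue and the arm above 0.3 N).
It fails at once if another mouthpiece is pushed more than 30 mm away or tipped over (not (distance of mouth_green from where it was at the start of the episode below 0.03 m and angle between mouth_green's own z axis and vertical below 0.2 rad) or not (distance of mouth_orange from where it was at the start of the episode below 0.03 m and angle between mouth_orange's own z axis and vertical below 0.2 rad)).
It fails at once if the dish is pushed more than 30 mm away (distance of dish from where it was at the start of the episode above 0.03 m).
It also fails if it takes over 53 s, if anything falls off the work surface, if the arm or the gripper's body presses on something with over 40 N, if the wrist force passes 120 N, or if a joint passes its speed limit or range.

## Robot

A 7-joint arm with a two-finger parallel gripper is mounted at the origin on the work surface. World frame = base frame: x ahead of the robot, y to its left, z up, the work surface at z = 0. Lengths are in mm, angles in degrees, forces in N, time in s.
With the tool pointing down it reaches from about 425 to 875 mm from the base axis. Payload 9.9 kg.
Tool frame: the origin (TCP) lies at the very end of the fingers, on their centre line; the grasp point (between the pads) lies 19 mm behind it; z points along the fingers, y is the line along which they close (so a half turn about z gives the same grasp; the last joint's range is limited). The gripper opens to 85 mm and grips with 20 to 120 N. Pads are 22 mm wide; open, the fingers measure 114 mm over their backs; the gripper's body (76 mm by 85 mm) begins 54 mm behind the grasp point. The pads swing forward as they close: fully open they stand 13 mm farther back than shut.
Start: joints at [-70.004, 32.985, 1.427, 82.34, -0.859, 64.687, -3.237], TCP at [283.098, 612.768, 231.289] pointing down, gripper open.
Joint ranges: [-157.87, 157.87], [-19.46, 123.44], [-87.15, 90], [11.01, 140.99], [-62.26, 242.26], [9.8, 113.94], [-161.44, 161.44]. Speed limits (degrees/s): [127.2, 127.2, 172.46, 172.46, 180, 180, 180].

## Interface

Orientations are given as a 3x3 rotation matrix whose columns are the frame's x, y, z axes.
In Python, from cell import manip gives the robot as it stands. The module is installed in compiled form; this text tells all that it offers.
- The arm moves only by the tool jog_arm, never from a script. Its argument "rows" is a list of rows, each a list of 5 numbers: the closure in counts, from 0 (fully open) to 255 (shut), then the shift along the world's x, y, z in m, then the turn about the world's z in rad. In form: [[grip, x, y, z, spin], ...]. A call has exactly 10 rows; each row shifts and turns the commanded pose from where the row before left it; what a row does not reach is not made up. A row lasts 1/12 s, in which the tool goes at most 41.7 mm and 7.16 degrees, less where a joint would pass 70% of its speed; a pose out of reach is approached as far as the arm can. A call with a gripper value outside its range is refused whole. The fingers move at their own pace and stop on an object; the grip force is fixed at half the most. Time passes only in rows, so rows that do not move let the fingers close, or fill a call up. It gives the time, the measured TCP pose, the force, the opening and the grip force at its end, in the units of the state.
- manip.sense(): the state, without advancing time (a new reading comes with each control period).
- manip.get_image(name): name is "scene" or "top" or "wrist"; returns a dict with "frame" (480x640x3 uint8, red, green, blue), "range_z" (480x640 float32, mm along the optical axis (not along the pixel's ray), 0 where there is no reading), "mtx" (3x3 intrinsics, pixels), "rvec" (rotation vector, rad) and "tvec" (3), from world to camera coordinates, as OpenCV has them. Camera axes: x right, y down, z forward; pixel columns grow to the right and rows downward; lengths in mm; the calibration is good to about 2 mm. A picture is of the moment at which its call begins.
- manip.finish_job(): hands the job in; it is judged then, once.
The state is a dict: "time_s": time; "qpos": joint angles; "qvel": joint speeds; "effort": joint torques, N m; "ee_pos": TCP position; "ee_rot": TCP orientation; "ft_force": force on the tool from outside, world axes, zero at the start; "moment": the same for the moment, N m; "opening": opening from 0.0 (shut) to 1.0 (fully open); "grasp_force": force on a finger pad.
Only numpy, scipy, OpenCV 4.12 (cv2) and the standard library are available. Lean on these libraries where they do the work, as an engineer would, in place of code of your own. Each camera call takes 0.05 s, during which the arm holds its last target. There are 200 camera calls.

## Working session

There is one attempt and no reset: what is moved stays moved. The work goes in short steps, Python scripts to look and compute and a tool call to move; the robot and the scene stay as the last step left them, time stands still between calls to the robot, and variables do not carry over. Pictures are saved under pics/ and viewed, at most 10 in all, crops included, and the job is handed in when it is done.

Besides the shell and the picture viewer there is one more tool, called after "Emit:" as name(argument=value, ...), one argument or row to a line, values as JSON. jog_arm: Moves the arm, as the interface text tells. Its arguments: {"type":"object","properties":{"rows":{"type":"array"}},"required":["rows"]}

```bash
mkdir -p pics; cat > h.py <<'E'
import numpy as np, cv2, pickle
from cell import manip
def grab(n):
    d=manip.get_image(n); pickle.dump(d,open(f'{n}.pkl','wb')); return d
def cloud(d):
    K=d['mtx'];R,_=cv2.Rodrigues(np.array(d['rvec'],float));t=np.array(d['tvec'],float).ravel()
    z=d['range_z'];v,u=np.mgrid[:480,:640]
    c=np.stack([(u-K[0,2])/K[0,0]*z,(v-K[1,2])/K[1,1]*z,z],-1)
    p=(c-t)@R; p[z<=0]=np.nan; return p
def save(d,n): cv2.imwrite(f'pics/{n}.png',d['frame'][:,:,::-1])
E
python3 - <<'E'
from h import *
s=manip.sense();print(s['time_s'],s['ee_pos'],s['ee_rot'],s['opening'])
for n in('top','scene'):
    d=grab(n);save(d,n+'0')
E
```

```text
0.0 [282.92809975 612.32344987 230.4236008 ] [[-9.07793123e-01  4.19417772e-01 -6.15331828e-04]
 [ 4.19418209e-01  9.07791727e-01 -1.59588053e-03]
 [-1.10747513e-04 -1.70681074e-03 -9.99998537e-01]] 1.004233326436232
```

View pics/top0.png

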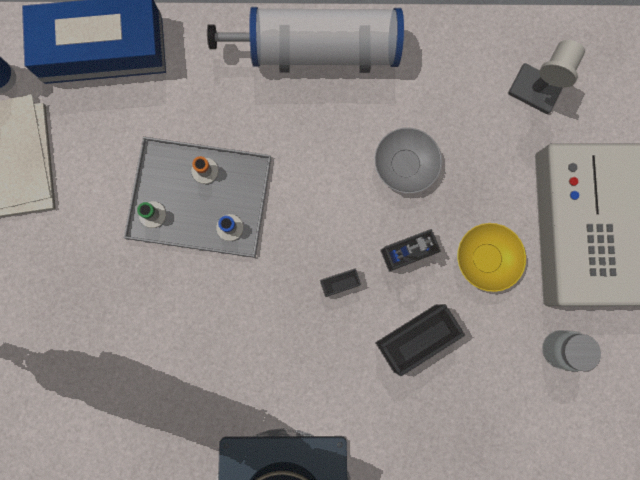

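View pics/scene0.png

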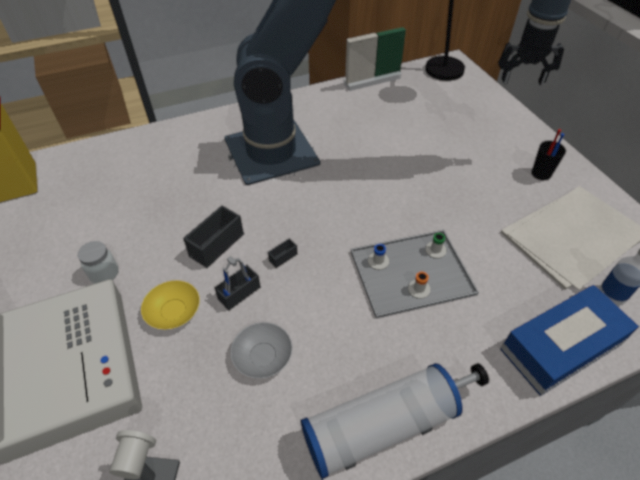

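The top view shows the tongs in their holder at about (411,250). The blue mouthpiece is at (228,225), green at (148,211), orange at (202,165), and the steel dish at (408,161). The scene view confirms the same layout.

```bash
python3 - <<'E'
from h import *
d=pickle.load(open('top.pkl','rb'));p=cloud(d);z=p[...,2]
hsv=cv2.cvtColor(d['frame'],cv2.COLOR_RGB2HSV)
def win(u0,u1,v0,v1):
    m=np.zeros(z.shape,bool);m[v0:v1,u0:u1]=1;return m
print('depth ok',np.isfinite(z).mean(),'table',np.nanmedian(z))
w=win(370,455,222,282)
# holder box: dark pixels z 40..56 rim
m=w&(z>42)&(z<58); q=p[m]; r=cv2.minAreaRect(q[:,:2].astype(np.float32));print('holder rim',m.sum(),r,cv2.boxPoints(r).round(1).tolist())
for lo,hi in((62,90),(90,112),(112,140)):
    q=p[w&(z>lo)&(z<hi)]
    if len(q)>3: print(lo,hi,len(q),q.mean(0),cv2.minAreaRect(q[:,:2].astype(np.float32)))
b=w&(hsv[...,0]>105)&(hsv[...,0]<130)&(hsv[...,1]>120)&(hsv[...,2]>60);print('blue',b.sum(),p[b].round(0)[::6].tolist())
# dish
q=p[win(365,452,118,205)&(z>24)&(z<36)];c,r=cv2.minEnclosingCircle(q[:,:2].astype(np.float32));print('dish',c,r)
for n,(u,v) in dict(blue=(228,225),green=(148,211),orange=(202,165)).items():
    k=win(u-25,u+25,v-25,v+25)
    q=p[k&(z>50)&(z<62)];f=p[k&(z>20)&(z<62)]
    print(n,len(q),cv2.minEnclosingCircle(q[:,:2].astype(np.float32)),q.mean(0))
q=p[win(115,285,130,265)&(z>9)&(z<18)];print('tray',cv2.minAreaRect(q[:,:2].astype(np.float32)))
m=win(600,602,0,1);R,_=cv2.Rodrigues(np.array(d['rvec'],float));print('cam',-R.T@np.array(d['tvec'],float).ravel(), d['mtx'][0,0])
E
```

```text
depth ok 0.9959700520833333 table 0.26782553408027676
holder rim 431 ((455.347412109375, -237.94369506835938), (45.149845123291016, 96.34793853759766), 20.59372901916504) [[417.29998779296875, -200.8000030517578], [451.20001220703125, -291.0], [493.3999938964844, -275.1000061035156], [459.5, -184.89999389648438]]
62 90 57 [ 450.28413413 -226.55585328   77.63048341] ((454.4744873046875, -235.81097412109375), (16.266504287719727, 46.411495208740234), 21.137022018432617)
90 112 71 [ 452.37306201 -230.57037755  104.57278936] ((454.5746154785156, -237.01657104492188), (16.296283721923828, 44.208534240722656), 19.999841690063477)
112 140 156 [ 454.35460318 -236.12033784  124.2503609 ] ((454.8910827636719, -236.98365783691406), (21.817340850830078, 41.06169128417969), 25.862207412719727)
blue 96 [[453.0, -215.0, 103.0], [452.0, -215.0, 86.0], [450.0, -214.0, 87.0], [454.0, -207.0, 36.0], [447.0, -217.0, 98.0], [448.0, -215.0, 72.0], [451.0, -204.0, 30.0], [444.0, -218.0, 95.0], [444.0, -217.0, 78.0], [nan, nan, nan], [442.0, -218.0, 83.0], [445.0, -210.0, 37.0], [443.0, -207.0, 33.0], [441.0, -210.0, 39.0], [437.0, -211.0, 35.0], [435.0, -213.0, 40.0]]
dish (627.9346313476562, -238.4840850830078) 65.25714111328125
blue 200 ((501.8764343261719, 101.26274108886719), 14.734109878540039) [501.3726982  101.47020346  55.60775283]
green 207 ((526.5142822265625, 249.66148376464844), 15.236639022827148) [526.34606236 248.60421243  55.31122244]
orange 201 ((612.6875610351562, 151.30181884765625), 14.953493118286133) [612.19318023 150.84679202  55.50963341]
tray ((561.8465576171875, 162.14227294921875), (250.9140625, 200.7395782470703), 81.55776977539062)
cam [ 341.55533698  -37.52224534 1025.73930345] 540.0906788006967
```

Emit:
jog_arm(
  rows=[
    [0, 0.03, -0.025, 0, 0],
    [0, 0.03, -0.025, 0, 0],
    [0, 0.03, -0.025, 0, 0],
    [0, 0.03, -0.025, 0, 0],
    [0, 0.025, -0.03, 0, 0],
    [0, 0.025, -0.03, 0, 0],
    [0, 0.025, -0.03, 0, 0],
    [0, 0.025, -0.03, 0, 0],
    [0, 0.02, -0.03, 0, 0],
    [0, 0.02, -0.03, 0, 0],
  ],
)

```text
time_s: 0.93
ee_pos: [544.0, 330.8, 230.9]
ee_rot: [[-0.908, 0.42, -0.001], [0.42, 0.908, -0.001], [0.0, -0.001, -1.0]]
ft_force: [1.0, -0.2, -0.2]
opening: 1.0
grasp_force: 0.0
```

```bash
python3 - <<'E'
from h import *
s=manip.sense();print(s['time_s'],s['ee_pos'],s['ee_rot'][:2],s['qpos'])
E
```

```text
0.9333 [543.95810306 330.83354222 230.89445372] [[-9.07608562e-01  4.19817083e-01 -5.61288215e-04]
 [ 4.19817354e-01  9.07608467e-01 -5.09587567e-04]] [-37.19252866  29.69182392   2.70155301  88.65449577  -1.51263292
  61.73250589  31.04918968]
```

Emit:
jog_arm(
  rows=[
    [0, -0.004, -0.03, 0, 0.05],
    [0, -0.004, -0.03, 0, 0.05],
    [0, -0.004, -0.03, 0, 0.05],
    [0, -0.004, -0.03, 0, 0.05],
    [0, -0.004, -0.03, 0, 0.05],
    [0, -0.004, -0.03, 0, 0.05],
    [0, -0.004, -0.03, 0, 0.05],
    [0, -0.004, -0.03, 0, 0.05],
    [0, -0.004, -0.03, 0, 0.05],
    [0, -0.004, -0.03, 0, 0.05],
  ],
)

```text
time_s: 1.77
ee_pos: [502.5, 31.3, 231.1]
ee_rot: [[-0.998, -0.07, -0.0], [-0.07, 0.998, -0.0], [0.0, -0.0, -1.0]]
ft_force: [0.4, -0.8, -0.1]
opening: 1.003
grasp_force: 0.0
```

Emit:
jog_arm(
  rows=[
    [0, -0.005, -0.03, 0, 0.05],
    [0, -0.005, -0.03, 0, 0.05],
    [0, -0.005, -0.03, 0, 0.05],
    [0, -0.005, -0.03, 0, 0.05],
    [0, -0.005, -0.03, 0, 0.05],
    [0, -0.005, -0.03, 0, 0.042],
    [0, -0.005, -0.03, 0, 0],
    [0, -0.005, -0.03, 0, 0],
    [0, -0.005, -0.02, 0, 0],
    [0, -0.005, -0.008, 0, 0],
  ],
)

```text
time_s: 2.6
ee_pos: [452.0, -238.6, 231.0]
ee_rot: [[-0.938, -0.348, -0.001], [-0.348, 0.938, -0.001], [0.001, -0.001, -1.0]]
ft_force: [-1.1, 0.1, 0.5]
opening: 0.999
grasp_force: 0.0
```

```bash
python3 - <<'E'
from h import *
s=manip.sense();R=s['ee_rot'];print(s['time_s'],s['ee_pos'],R[2],s['qpos'],np.degrees(np.arctan2(-R[0][1],R[1][1])))
E
```

```text
2.6 [ 451.96085198 -238.64890834  231.00213929] [ 1.03237770e-03 -8.23226919e-04 -9.99999128e-01] [ 22.68821915  19.09108283  -0.22468865 106.81968874   0.18306522
  54.10082223 132.71913733] 20.350637782374342
```

Emit:
jog_arm(
  rows=[
    [0, 0.003, 0.0015, -0.02, 0],
    [0, 0, 0, -0.02, 0],
    [0, 0, 0, -0.02, 0],
    [0, 0, 0, -0.02, 0],
    [0, 0, 0, -0.02, 0],
    [0, 0, 0, -0.02, 0],
    [0, 0, 0, -0.02, 0],
    [0, 0, 0, -0.01, 0],
    [0, 0, 0, -0.01, 0],
    [0, 0, 0, 0, 0],
  ],
)

```text
time_s: 3.43
ee_pos: [455.5, -233.0, 69.9]
ee_rot: [[-0.936, -0.352, -0.002], [-0.352, 0.936, 0.001], [0.002, 0.002, -1.0]]
ft_force: [-0.5, -0.2, -0.1]
opening: 0.998
grasp_force: 0.0
```

```bash
python3 - <<'E'
from h import *
d=grab('wrist');save(d,'w1')
E
```

```text
(no output)
```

View pics/w1.png

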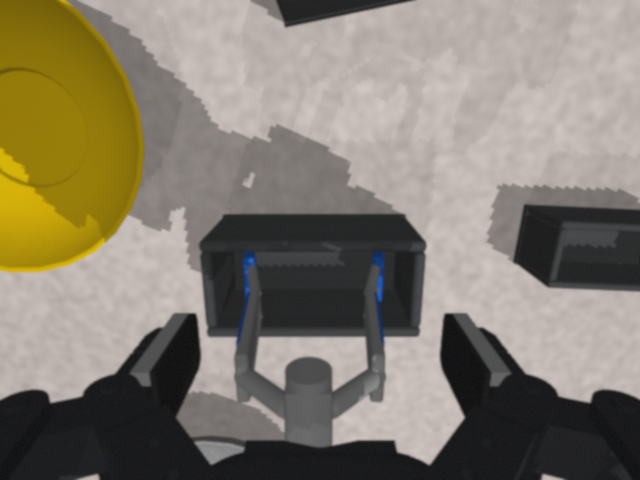

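The wrist view shows the open fingers straddling the tongs, with the finger centre near column 322 and the tongs' head near 309. That is about 4 mm off, so I correct it and close to about 44 mm.

Emit:
jog_arm(
  rows=[
    [0, 0, -0.004, 0, 0.005],
    [40, 0, 0, 0, 0],
    [70, 0, 0, 0, 0],
    [90, 0, 0, 0, 0],
    [100, 0, 0, 0, 0],
    [110, 0, 0, 0, 0],
    [115, 0, 0, 0, 0],
    [120, 0, 0, 0, 0],
    [120, 0, 0, 0, 0],
    [120, 0, 0, 0, 0],
  ],
)

```text
time_s: 4.32
ee_pos: [456.7, -238.1, 71.9]
ee_rot: [[-0.934, -0.356, 0.001], [-0.356, 0.934, -0.001], [-0.001, -0.001, -1.0]]
ft_force: [0.8, 0.0, 7.4]
opening: 0.53
grasp_force: 9.0
```

Emit:
jog_arm(
  rows=[
    [123, 0, 0, 0.001, 0],
    [126, 0, 0, 0.001, 0],
    [128, 0, 0, 0, 0],
    [128, 0, 0, 0, 0],
    [128, 0, 0, 0, 0],
    [128, 0, 0, 0.002, 0],
    [128, 0, 0, 0.004, 0],
    [128, 0, 0, 0.006, 0],
    [128, 0, 0, 0.008, 0],
    [128, 0, 0, 0.008, 0],
  ],
)

```text
time_s: 5.15
ee_pos: [456.1, -237.8, 102.2]
ee_rot: [[-0.934, -0.356, 0.0], [-0.356, 0.934, -0.0], [-0.0, -0.0, -1.0]]
ft_force: [0.1, 0.3, -0.5]
opening: 0.499
grasp_force: 4.3
```

```bash
python3 - <<'E'
from h import *
d=grab('wrist');save(d,'w2');print(manip.sense()['ee_pos'],manip.sense()['opening'])
E
```

```text
[ 456.8574825  -238.1254396   103.65386221] 0.49789064519919524
```

View pics/w2.png

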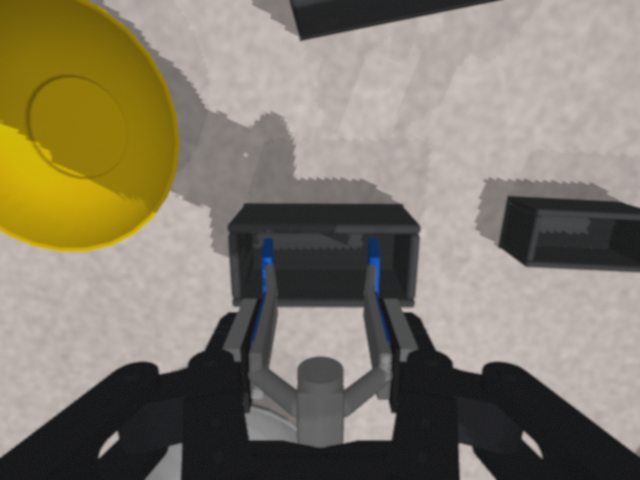

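The tongs hang between the pads with the jaws (about (268,255) and (374,255)) lifting out of the holder. I'll keep lifting.

Emit:
jog_arm(
  rows=[
    [128, 0, 0, 0.01, 0],
    [128, 0, 0, 0.012, 0],
    [128, 0, 0, 0.012, 0],
    [128, 0, 0, 0.012, 0],
    [128, 0, 0, 0.012, 0],
    [128, 0, 0, 0.012, 0],
    [128, 0, 0, 0.01, 0],
    [128, 0, 0, 0.006, 0],
    [128, 0, 0, 0, 0],
    [128, 0, 0, 0, 0],
  ],
)

```text
time_s: 6.03
ee_pos: [456.1, -237.7, 187.5]
ee_rot: [[-0.934, -0.356, 0.001], [-0.356, 0.934, -0.0], [-0.0, -0.0, -1.0]]
ft_force: [0.6, -0.3, -1.3]
opening: 0.5
grasp_force: 4.3
```

```bash
python3 - <<'E'
from h import *
s=manip.sense();print(s['ee_pos'],s['opening'],s['ft_force'])
R=np.array(s['ee_rot']);t=np.array(s['ee_pos'])
for n in('wrist','scene'):
    d=grab(n);p=cloud(d);hsv=cv2.cvtColor(d['frame'],cv2.COLOR_RGB2HSV)
    l=(p-t)@R  # tool frame
    b=(hsv[...,0]>105)&(hsv[...,0]<130)&(hsv[...,1]>110)&(np.abs(l[...,0])<40)&(np.abs(l[...,1])<60)&(l[...,2]>-60)&(l[...,2]<120)
    nl,lab=cv2.connectedComponents(b.astype(np.uint8))
    for i in range(1,nl):
        q=l[lab==i]
        if len(q)>10: print(n,len(q),'min',np.percentile(q,3,0).round(1),'max',np.percentile(q,97,0).round(1),'med',np.median(q,0).round(1))
    g=(np.abs(l[...,0])<30)&(np.abs(l[...,1])<45)&(l[...,2]>15)&(l[...,2]<110)
    if g.sum(): print(n,'below-TCP',g.sum(),np.percentile(l[g],[1,50,99],axis=0).round(1).tolist())
E
```

```text
[ 456.09825488 -237.71488671  187.53963735] 0.49965066387908247 [ 0.55805897 -0.30761774 -1.30334371]
wrist 536 min [ -1.4 -27.4 -31.6] max [ 11.8 -19.5  63.4] med [  9.1 -23.2  35.3]
wrist 542 min [ -3.3  21.3 -32.2] max [11.6 29.3 63.2] med [ 9.5 25.5 35.4]
wrist below-TCP 1155 [[-5.3, -27.8, 15.7], [7.9, 19.2, 35.7], [11.8, 29.6, 65.6]]
scene 14 min [-9.1 21.4 36.6] max [ 0.2 24.7 54.3] med [-7.  22.9 45.3]
scene 46 min [ -9.4 -30.4  35.7] max [ 13.1 -26.2  59.2] med [ -1.  -28.5  43.8]
scene below-TCP 199 [[-9.9, -31.0, 16.2], [-2.6, -23.2, 42.5], [12.7, 27.5, 68.5]]
```

Emit:
jog_arm(
  rows=[
    [128, 0.002, 0.01, 0, 0],
    [128, 0.003, 0.02, 0, 0],
    [128, 0.004, 0.025, 0, 0],
    [128, 0.004, 0.03, 0, 0],
    [128, 0.004, 0.03, 0, 0],
    [128, 0.004, 0.03, 0, 0],
    [128, 0.004, 0.03, 0, 0],
    [128, 0.004, 0.03, 0, 0],
    [128, 0.004, 0.03, 0, 0],
    [128, 0.004, 0.03, 0, 0],
  ],
)

```text
time_s: 6.97
ee_pos: [492.6, 29.6, 186.8]
ee_rot: [[-0.934, -0.357, -0.001], [-0.357, 0.934, 0.0], [0.001, 0.0, -1.0]]
ft_force: [0.9, -1.1, -1.0]
opening: 0.497
grasp_force: 4.3
```

Emit:
jog_arm(
  rows=[
    [128, 0.004, 0.025, 0, 0],
    [128, 0.003, 0.02, 0, 0],
    [128, 0.002, 0.016, 0, 0],
    [128, 0.001, 0.008, 0, 0],
    [128, 0, 0.004, 0, 0],
    [128, 0, 0, 0, 0],
    [128, 0, 0, 0, 0],
    [128, 0, 0, 0, 0],
    [128, 0, 0, 0, 0],
    [128, 0, 0, 0, 0],
  ],
)

```text
time_s: 7.8
ee_pos: [503.1, 99.4, 187.3]
ee_rot: [[-0.935, -0.355, 0.0], [-0.355, 0.935, -0.0], [0.0, -0.0, -1.0]]
ft_force: [0.2, -0.7, -1.1]
opening: 0.499
grasp_force: 4.3
```

```bash
python3 - <<'E'
from h import *
s=manip.sense();print(s['time_s'],s['ee_pos'],s['opening'],s['ft_force'])
R=np.array(s['ee_rot']);t=np.array(s['ee_pos'])
d=grab('wrist');save(d,'w3');p=cloud(d);l=(p-t)@R;z=p[...,2]
m=(z>50)&(z<60)&(np.hypot(p[...,0]-502,p[...,1]-101)<40)
print('tube top',m.sum(),cv2.minEnclosingCircle(p[m][:,:2].astype(np.float32)))
m=(z>6)&(z<12)&(np.hypot(p[...,0]-502,p[...,1]-101)<40)
print('flange',m.sum(),cv2.minEnclosingCircle(p[m][:,:2].astype(np.float32)))
g=(np.abs(l[...,0])<30)&(np.abs(l[...,1])<45)&(l[...,2]>25)&(l[...,2]<80)
for sgn in(-1,1):
    q=l[g&(sgn*l[...,1]>0)];print(np.percentile(q,[1,50,99],axis=0).round(1).tolist())
E
```

```text
7.8 [503.11004929  99.38781242 187.33433741] 0.4992085589451246 [ 0.22565669 -0.65229667 -1.06233218]
tube top 1386 ((501.5032653808594, 104.10596466064453), 14.60345458984375)
flange 1684 ((501.8157958984375, 101.07965087890625), 39.76472473144531)
[[-5.7, -28.3, 25.4], [9.4, -24.7, 36.0], [11.9, -19.9, 65.5]]
[[-5.4, 21.6, 25.8], [9.5, 26.3, 36.0], [11.7, 30.0, 65.5]]
```

View pics/w3.png

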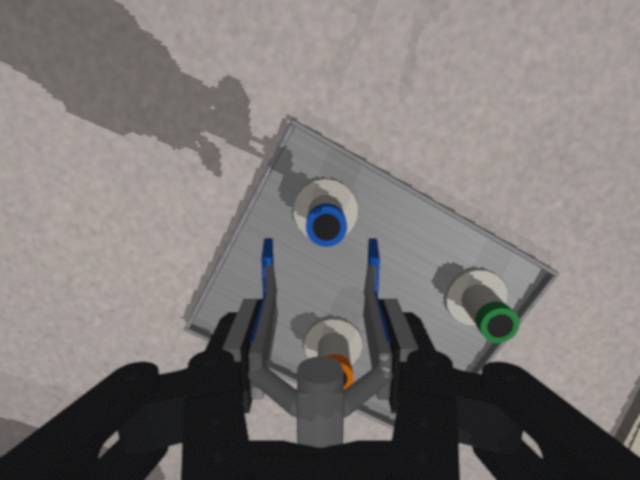

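The wrist view shows the blue ring at (326,225), lying between the jaws' columns (268 and 374). I shift 3 mm in y and descend.

Emit:
jog_arm(
  rows=[
    [128, 0, 0.003, 0, 0],
    [128, 0, 0, -0.01, 0],
    [128, 0, 0, -0.012, 0],
    [128, 0, 0, -0.012, 0],
    [128, 0, 0, -0.01, 0],
    [128, 0, 0, -0.005, 0],
    [128, 0, 0, 0, 0],
    [128, 0, 0, 0, 0],
    [128, 0, 0, 0, 0],
    [128, 0, 0, 0, 0],
  ],
)

```text
time_s: 8.68
ee_pos: [503.5, 103.4, 138.9]
ee_rot: [[-0.934, -0.356, 0.001], [-0.356, 0.934, 0.0], [-0.001, -0.0, -1.0]]
ft_force: [0.1, -0.2, -1.4]
opening: 0.499
grasp_force: 4.3
```

```bash
python3 - <<'E'
from h import *
s=manip.sense();print(s['time_s'],s['ee_pos'],s['opening'],s['ft_force'])
R=np.array(s['ee_rot']);t=np.array(s['ee_pos'])
d=grab('wrist');save(d,'w4');p=cloud(d);l=(p-t)@R;z=p[...,2]
m=(z>52)&(z<60)&(np.hypot(p[...,0]-502,p[...,1]-102)<19)
c,r=cv2.minEnclosingCircle(p[m][:,:2].astype(np.float32));print('tube top',m.sum(),c,r,'tool xy',(np.array([*c,56])-t)@R)
E
```

```text
8.6833 [503.47691432 103.38349364 138.85384273] 0.4987592727056557 [ 0.07866877 -0.17785796 -1.41823555]
tube top 1947 (501.5246887207031, 103.93555450439453) 14.600727081298828 tool xy [ 1.71129883  1.22032387 82.85202156]
```

View pics/w4.png

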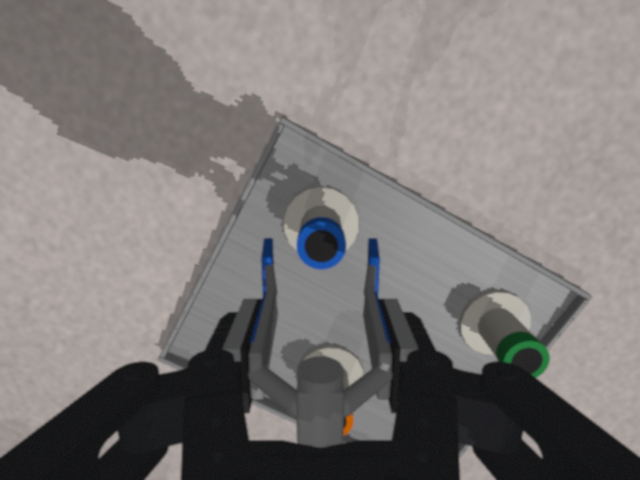

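The blue ring at (321,244) is centred between the jaws (columns 268 and 374). I descend to jaw height.

Emit:
jog_arm(
  rows=[
    [128, 0, 0, -0.005, 0],
    [128, 0, 0, -0.008, 0],
    [128, 0, 0, -0.01, 0],
    [128, 0, 0, -0.01, 0],
    [128, 0, 0, -0.008, 0],
    [128, 0, 0, -0.006, 0],
    [128, 0, 0, -0.004, 0],
    [128, 0, 0, -0.002, 0],
    [128, 0, 0, 0, 0],
    [128, 0, 0, 0, 0],
  ],
)

```text
time_s: 9.57
ee_pos: [503.2, 103.3, 85.4]
ee_rot: [[-0.934, -0.356, 0.0], [-0.356, 0.934, 0.0], [-0.0, -0.0, -1.0]]
ft_force: [-1.0, 0.7, -0.6]
opening: 0.497
grasp_force: 4.3
```

Emit:
jog_arm(
  rows=[
    [132, 0, 0, 0, 0],
    [136, 0, 0, 0, 0],
    [140, 0, 0, 0, 0],
    [144, 0, 0, 0, 0],
    [148, 0, 0, 0, 0],
    [150, 0, 0, 0, 0],
    [150, 0, 0, 0, 0],
    [150, 0, 0, 0, 0],
    [150, 0, 0, 0, 0],
    [150, 0, 0, 0, 0],
  ],
)

```text
time_s: 10.4
ee_pos: [503.2, 103.3, 85.4]
ee_rot: [[-0.934, -0.356, 0.0], [-0.356, 0.934, 0.0], [-0.0, 0.0, -1.0]]
ft_force: [0.5, 0.4, 1.5]
opening: 0.442
grasp_force: 59.7
```

Emit:
jog_arm(
  rows=[
    [160, 0, 0, 0, 0],
    [160, 0, 0, 0, 0],
    [160, 0, 0, 0.002, 0],
    [160, 0, 0, 0.004, 0],
    [160, 0, 0, 0.006, 0],
    [160, 0, 0, 0.008, 0],
    [160, 0, 0, 0.01, 0],
    [160, 0, 0, 0.01, 0],
    [160, 0, 0, 0.006, 0],
    [160, 0, 0, 0.002, 0],
  ],
)

```text
time_s: 11.23
ee_pos: [503.8, 103.4, 134.9]
ee_rot: [[-0.934, -0.356, 0.002], [-0.356, 0.934, 0.001], [-0.002, -0.0, -1.0]]
ft_force: [-0.4, -0.0, -1.7]
opening: 0.434
grasp_force: 60.0
```

```bash
python3 - <<'E'
from h import *
s=manip.sense();print(s['time_s'],s['ee_pos'],s['opening'],s['ft_force'],s['grasp_force'])
d=grab('wrist');save(d,'w5')
E
```

```text
11.2333 [503.78235599 103.42049888 134.919004  ] 0.43414637055367844 [-0.42911323 -0.01157688 -1.71553608] 60.01433833502233
```

View pics/w5.png

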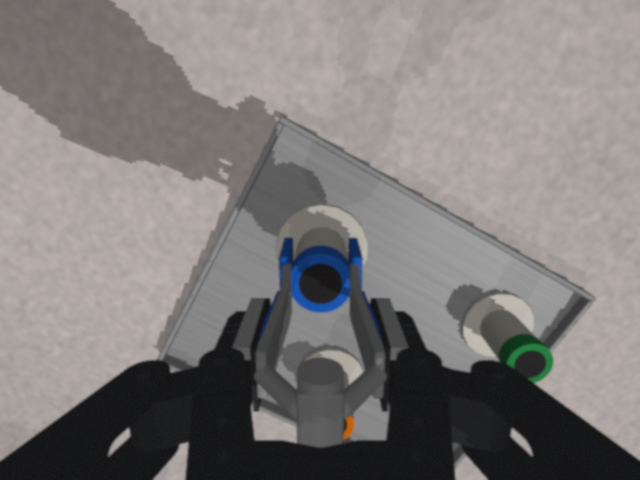

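The blue mouthpiece at (321,280) is clamped upright between both jaws and off the tray. I lift further and carry it to the dish.

Emit:
jog_arm(
  rows=[
    [160, 0, 0, 0.004, 0],
    [160, 0, 0, 0.008, 0],
    [160, 0, 0, 0.012, 0],
    [160, 0, 0, 0.014, 0],
    [160, 0.002, -0.005, 0.014, 0],
    [160, 0.004, -0.01, 0.008, 0],
    [160, 0.006, -0.016, 0.004, 0],
    [160, 0.007, -0.02, 0, 0],
    [160, 0.007, -0.02, 0, 0],
    [160, 0.007, -0.02, 0, 0],
  ],
)

```text
time_s: 12.12
ee_pos: [536.3, 10.6, 197.4]
ee_rot: [[-0.934, -0.356, -0.0], [-0.356, 0.934, -0.0], [0.0, -0.0, -1.0]]
ft_force: [-0.9, 0.8, -1.5]
opening: 0.439
grasp_force: 60.1
```

Emit:
jog_arm(
  rows=[
    [160, 0.007, -0.02, 0, 0],
    [160, 0.008, -0.02, 0, 0],
    [160, 0.008, -0.02, 0, 0],
    [160, 0.008, -0.02, 0, 0],
    [160, 0.008, -0.02, 0, 0],
    [160, 0.008, -0.02, 0, 0],
    [160, 0.008, -0.02, 0, 0],
    [160, 0.007, -0.02, 0, 0],
    [160, 0.007, -0.02, 0, 0],
    [160, 0.006, -0.016, 0, 0],
  ],
)

```text
time_s: 12.95
ee_pos: [610.9, -186.7, 197.0]
ee_rot: [[-0.935, -0.355, -0.001], [-0.355, 0.935, -0.001], [0.001, -0.0, -1.0]]
ft_force: [-0.4, -0.5, -1.7]
opening: 0.436
grasp_force: 60.1
```

Remaining: about +18 mm in x and −52 mm in y, plus a small lift.

Emit:
jog_arm(
  rows=[
    [160, 0.005, -0.014, 0.001, 0],
    [160, 0.005, -0.014, 0.001, 0],
    [160, 0.004, -0.012, 0.001, 0],
    [160, 0.003, -0.008, 0, 0],
    [160, 0.001, -0.004, 0, 0],
    [160, 0, 0, 0, 0],
    [160, 0, 0, 0, 0],
    [160, 0, 0, 0, 0],
    [160, 0, 0, 0, 0],
    [160, 0, 0, 0, 0],
  ],
)

```text
time_s: 13.78
ee_pos: [629.2, -235.0, 200.4]
ee_rot: [[-0.934, -0.357, 0.0], [-0.357, 0.934, 0.0], [-0.0, 0.0, -1.0]]
ft_force: [0.6, -0.4, -1.5]
opening: 0.433
grasp_force: 60.1
```

Emit:
jog_arm(
  rows=[
    [160, 0, 0, 0, 0],
    [160, 0, 0, 0, 0],
    [160, 0, 0, 0, 0],
    [160, 0, 0, 0, 0],
    [160, 0, 0, 0, 0],
    [160, 0, 0, 0, 0],
    [160, 0, 0, 0, 0],
    [160, 0, 0, 0, 0],
    [160, 0, 0, 0, 0],
    [160, 0, 0, 0, 0],
  ],
)

```text
time_s: 14.62
ee_pos: [629.1, -235.8, 200.3]
ee_rot: [[-0.934, -0.356, 0.0], [-0.356, 0.934, -0.0], [-0.0, -0.0, -1.0]]
ft_force: [-0.5, -0.9, -0.9]
opening: 0.437
grasp_force: 60.1
```

```bash
python3 - <<'E'
from h import *
s=manip.sense();print(s['time_s'],s['ee_pos'],s['opening'],s['ft_force'],s['grasp_force'])
d=grab('scene');p=cloud(d)
save(d,'s6')
hsv=cv2.cvtColor(d['frame'],cv2.COLOR_RGB2HSV)
w=(np.hypot(p[...,0]-629,p[...,1]+239)<45)&(p[...,2]>60)&(p[...,2]<185)
q=p[w];print('object',len(q),np.percentile(q,[1,50,99],axis=0).round(1).tolist())
m=(p[...,2]>24)&(p[...,2]<36)&(np.hypot(p[...,0]-628,p[...,1]+238)<90);c,r=cv2.minEnclosingCircle(p[m][:,:2].astype(np.float32));print('dish',c,r)
E
```

```text
14.6167 [ 629.10884957 -235.75584138  200.29924124] 0.43723270807180575 [-0.54328463 -0.91155456 -0.89914293] 60.090780621394515
object 668 [[614.7, -260.8, 119.5], [636.9, -237.1, 146.6], [651.3, -213.0, 181.3]]
dish (626.9948120117188, -237.45545959472656) 65.27454376220703
```

View pics/s6.png

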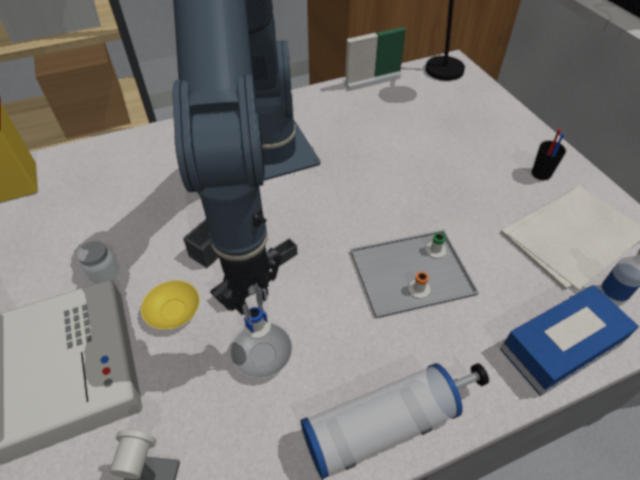

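The mouthpiece hangs upright in the tongs over the dish (near (256,325)), with its underside at about 119 mm. Green (437,243) and orange (420,283) are still standing, and the dish has not moved. Handing in.

```bash
python3 -c "
from cell import manip
print(manip.finish_job())"
```

```text
the job is handed in; nothing more can be done
None
```

I handed the job in at about 14.6 s, and no verdict came back: the blue-banded mouthpiece was held upright in the tongs over the dish centre, underside about 119 mm above the counter, with the other two mouthpieces standing and the dish unmoved.

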